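# True up a course of tiles with a spirit level

## Task

Take the yellow spirit level from the blue mat and, using its long side as a straightedge, push the four loose green tiles on the grey panel away from you until the near edges of all four lie along the red chalk line in one straight row, without steps. Touch the tiles with the level only, and leave every other tool where it is. Then stand the level back on its narrow edge along the middle of the blue mat and let go.

Things in the scene. Friction and masses are not known exactly. Their poses are not given: they have to be found in the camera images.
- panel: flat light-grey backer panel lying fixed on the table, 360 (x) by 520 (y) by 12 mm thick; origin at the centre of its underside; x points away from the robot, y to the left. It is turned a few degrees from start to start.
- line (a point): middle (along and across) of the 4 mm wide red chalk line drawn straight across the whole 520 mm width of the panel, on its top face (12 mm over the table), 55 mm nearer the robot than the panel's centre; the line runs along this frame's y, and x is square to it, away from the robot. At the start the tiles cover it except at both ends and in the gaps.
- mat: blue mat, fixed, 540 (x) by 130 (y) by 4 mm, lying lengthwise away from the robot, to the left or to the right of the panel; origin at the centre of its underside.
- level: yellow spirit level, a straight box-section bar 500 mm long (x), 24 mm thick (y) and 60 mm high (z) with black ends and green vials, about 0.5 kg, standing on its narrow edge along the mat; origin at the centre of its underside. Both large faces are flat and plain and serve as the straightedge.
- tile_a: green glazed square tile, 100 x 100 x 10 mm, about 0.2 kg, lying loose on the panel, leftmost (+y) of the row of four, gaps about 15 mm; origin at the centre of its underside; its near edge is the edge 50 mm from the origin on its -x side (toward the robot). It starts turned up to 0.09 rad, its near edge 22 to 58 mm on the robot's side of the chalk line.
- tile_b: green glazed square tile, 100 x 100 x 10 mm, about 0.2 kg, lying loose on the panel, second from the left of the row of four, gaps about 15 mm; origin at the centre of its underside; its near edge is the edge 50 mm from the origin on its -x side (toward the robot). It starts turned up to 0.09 rad, its near edge 22 to 58 mm on the robot's side of the chalk line.
- tile_c: green glazed square tile, 100 x 100 x 10 mm, about 0.2 kg, lying loose on the panel, third from the left of the row of four, gaps about 15 mm; origin at the centre of its underside; its near edge is the edge 50 mm from the origin on its -x side (toward the robot). It starts turned up to 0.09 rad, its near edge 22 to 58 mm on the robot's side of the chalk line.
- tile_d: green glazed square tile, 100 x 100 x 10 mm, about 0.2 kg, lying loose on the panel, rightmost (-y) of the row of four, gaps about 15 mm; origin at the centre of its underside; its near edge is the edge 50 mm from the origin on its -x side (toward the robot). It starts turned up to 0.09 rad, its near edge 22 to 58 mm on the robot's side of the chalk line.
- mallet: black rubber mallet, head 60 mm across and 80 mm long, wooden handle, 270 mm over all, lying on the panel behind the tiles, handle to the right; origin under the head's centre, its head some 40 mm clear of the finished row; a bystander, origin at the underside.
- tape: yellow tape measure, 75 x 70 x 40 mm, on the panel behind the tiles; a bystander, origin at the underside.
- spacers: clear jar with a red cap, 68 mm across, 75 mm high, on the panel behind the tiles; a bystander, origin at the underside.
- float: grout float, green and aluminium plate 240 x 95 mm with a black handle, 71 mm high, in the grey tray; a bystander, origin at the underside.
- block: pale wooden beating block, 75 x 105 x 45 mm, in the grey tray; a bystander, origin at the underside.
- tray: grey plastic tray, fixed, 420 x 130 x 35 mm, on the other side of the panel from the mat, holding the float and the wooden block; origin at the centre of its underside.
Not all that is in view belongs to the job. Leave any black or brown look-alike of the tile_d alone.

How it is judged:
By the outcome, as a careful person would: the job done as asked, in the order asked, and still so for the second after the job is handed in, with the robot touching nothing.
It also fails if it takes over 51 s, if anything falls off the work surface, if the arm or the gripper's body presses on something with over 40 N, if the wrist force passes 120 N, or if a joint passes its speed limit or range.

## Robot

A 6-joint arm with a two-finger parallel gripper is mounted at the origin on the work surface. World frame = base frame: x ahead of the robot, y to its left, z up, the work surface at z = 0. Lengths are in m, angles in rad, forces in N, time in s.
With the tool pointing down it reaches from about 0.3 to 0.85 m from the base axis. Payload 5.4 kg.
Tool frame: the origin (TCP) lies on the mounting face of the last link; the fingertips stand 173 mm ahead of it and the grasp point (between the pads) lies 155 mm ahead of it; z points along the fingers, y is the line along which they close (so a half turn about z gives the same grasp; the last joint's range is limited). The gripper opens to 85 mm and grips with 20 to 120 N. Pads are 22 mm wide; open, the fingers measure 114 mm over their backs; the gripper's body (76 mm by 85 mm) begins 54 mm behind the grasp point. The pads swing forward as they close: fully open they stand 13 mm farther back than shut.
Start: joints at [-1.448, 0.158, 1.597, -0, 1.386, -0.21], TCP at [0.188, -0.543, 0.405] pointing down, gripper open.
Joint ranges: [-2.91, 2.91], [-0.94, 2.29], [0.18, 2.7], [-1.29, 4.43], [0.17, 2.64], [-3, 3]. Speed limits (rad/s): [2.57, 2.57, 3.14, 3.14, 3.14, 3.14].

## Interface

Orientations are given as a unit quaternion [x, y, z, w].
In Python, from rig import manip, snapshot, camera_params gives the robot as it stands.
- The arm moves only by the tool carry_out, never from a script. Its argument "targets" is a list of rows, each a list of 6 numbers: the shift along the tool's x, y, z in mm, then the turn, a rotation vector about the tool's x, y, z in rad. A call has 1 to 5 rows; each row is the pose to reach, as a shift and turn from the pose commanded when the call began, along the tool's axes at that moment; what a row does not reach only later rows make up. A row lasts 1/8 s, in which the tool goes at most 62.5 mm and 10.7 degrees, less where a joint would pass 70% of its speed; a pose out of reach is approached as far as the arm can. A call with a gripper value outside its range is refused whole. "jaw" is the opening, from 0 (shut) to 1 (fully open), set as the call begins (left out, the last holds). The fingers move at their own pace and stop on an object; "squeeze" is the grip in N (left out, the last holds). Time passes only in rows, so rows that repeat a pose let the fingers close. It gives the time, the measured TCP pose, the force, the opening and the grip force at its end, in the units of the state.
- manip.get_state(): the state, without advancing time (a new reading comes with each control period).
- snapshot(name): name is "scene" or "top"; returns the picture (400x640x3 uint8, red, green, blue); there is no depth.
- camera_params(name): a dict with "K" (3x3 intrinsics, pixels), "view" (4x4, takes a point from world to camera coordinates). Camera axes: x right, y down, z forward; pixel columns grow to the right and rows downward; lengths in m; the calibration is good to about 2 mm. A picture is of the moment at which its call begins. camera_params takes no time and is no camera call.
- manip.sign_off(): hands the job in; it is judged then, once.
The state is a dict: "clock": time; "q": joint angles; "dq": joint speeds; "effort": joint torques, N m; "eef_pos": TCP position; "eef_rot": TCP orientation; "ft_force": force on the tool from outside, world axes, zero at the start; "moment": the same for the moment, N m; "opening": opening from 0.0 (shut) to 1.0 (fully open); "grasp_force": force on a finger pad.
Only numpy, scipy, OpenCV 4.12 (cv2) and the standard library are available. Lean on these libraries where they do the work, as an engineer would, in place of code of your own. Each camera call takes 0.05 s, during which the arm holds its last target. There are 200 camera calls.

## Working session

There is one attempt and no reset: what is moved stays moved. The work goes in short steps, Python scripts to look and compute and a tool call to move; the robot and the scene stay as the last step left them, time stands still between calls to the robot, and variables do not carry over. Pictures are saved under pics/ and viewed, at most 10 in all, crops included, and the job is handed in when it is done.

Besides the shell and the picture viewer there is one more tool, called after ">>>" in YAML: its name, and indented under it one key for each argument. carry_out: Moves the arm, as the interface text tells. Its arguments: {"type":"object","properties":{"targets":{"type":"array","items":{"type":"array","items":{"type":"number"}}},"jaw":{"type":"number"},"squeeze":{"type":"number"}},"required":["targets"]}

```bash
mkdir -p pics; ls; python3 - <<'E'
from rig import manip,snapshot,camera_params
import cv2,numpy as np
np.set_printoptions(precision=4,suppress=True)
for n in("scene","top"):
    im=snapshot(n); cv2.imwrite(f"pics/{n}0.png",im[:,:,::-1]); p=camera_params(n); print(n,np.array(p["K"]),np.array(p["view"]))
print(manip.get_state())
E
```

```text
pics
scene [[477.7528   0.     320.1864]
 [  0.     477.7528 192.5688]
 [  0.       0.       1.    ]] [[-0.7452  0.6668  0.0069  0.3805]
 [ 0.4195  0.4768 -0.7724 -0.1759]
 [-0.5183 -0.5727 -0.6351  1.7316]
 [ 0.      0.      0.      1.    ]]
top [[460.2746   0.     318.8014]
 [  0.     460.2746 197.5061]
 [  0.       0.       1.    ]] [[-0.0041 -1.     -0.0035  0.0022]
 [-0.9878  0.0046 -0.1555  0.4973]
 [ 0.1555  0.0028 -0.9878  1.4527]
 [ 0.      0.      0.      1.    ]]
{'clock': 0.1, 'q': array([-1.4481,  0.159 ,  1.5981,  0.    ,  1.3862, -0.2101]), 'dq': array([ 0.0019, -0.0004, -0.0042, -0.0009, -0.001 , -0.0003]), 'effort': array([  0.0001, -39.6992, -33.2338,  -0.0001,   0.0042,  -0.    ]), 'eef_pos': array([ 0.1878, -0.5432,  0.4038]), 'eef_rot': array([ 0.9862,  0.1656,  0.    , -0.0008]), 'ft_force': array([ 0.4769, -0.7661, -0.5159]), 'moment': array([-0.0288, -0.0117, -0.0121]), 'grasp_force': 0.0, 'opening': 1.0017704076861604}
```

View pics/scene0.png

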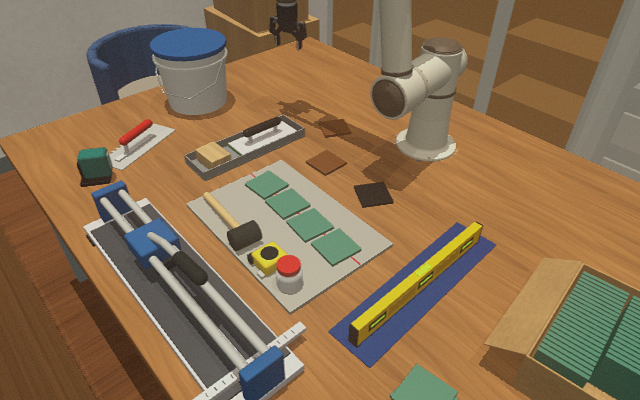

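View pics/top0.png

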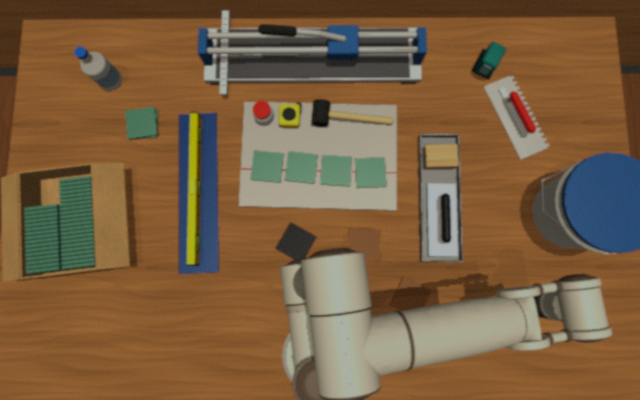

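Candidates in the top view:
- Level: the yellow bar on the blue mat at (193,188). The yellow tape at (289,115) is not it.
- Tiles: the four green ones on the panel at (267,167), (302,168), (336,170) and (371,172).
- Look-alikes to leave alone: spare green tile (142,123), black tile (296,242), brown tile (363,242) and the box of tiles at (65,225).

I choose the bar on the mat and the four tiles on the grey panel.

```bash
cat > h.py <<'E'
from rig import manip,snapshot,camera_params
import cv2,numpy as np
np.set_printoptions(precision=4,suppress=True)
P={n:camera_params(n) for n in("scene","top")}
def ray(n,uv):
    K,V=np.array(P[n]["K"]),np.array(P[n]["view"]);R=V[:3,:3];o=-R.T@V[:3,3]
    d=(R.T@np.linalg.inv(K)@np.c_[np.atleast_2d(uv),np.ones(len(np.atleast_2d(uv)))].T).T
    return o,d/np.linalg.norm(d,axis=1)[:,None]
def onz(n,uv,z):
    o,d=ray(n,uv); return (o+d*((z-o[2])/d[:,2])[:,None])[:,:3]
def tri(a,b):
    A=np.zeros((3,3));y=np.zeros(3);rs=[]
    for n,uv in(("top",a),("scene",b)):
        o,d=ray(n,uv);M=np.eye(3)-np.outer(d[0],d[0]);A+=M;y+=M@o;rs.append((o,M))
    p=np.linalg.solve(A,y);return p,max(np.linalg.norm(M@(p-o)) for o,M in rs)
def mask(im,name):
    h=cv2.cvtColor(im,cv2.COLOR_RGB2HSV)
    lo,hi={"yellow":((22,120,60),(35,255,255)),"green":((60,50,50),(92,255,255)),"blue":((108,80,30),(130,255,255)),"red":((0,90,80),(8,255,255)),"red2":((170,60,80),(180,255,255)),"grey":((0,0,95),(40,60,255))}[name]
    return cv2.inRange(h,lo,hi)
def blobs(m,amin):
    return [c for c in cv2.findContours(m,cv2.RETR_EXTERNAL,cv2.CHAIN_APPROX_NONE)[0] if cv2.contourArea(c)>amin]
E
python3 - <<'E'
from h import *
for n in("top","scene"):
    im=cv2.cvtColor(cv2.imread(f"pics/{n}0.png"),cv2.COLOR_BGR2RGB)
    for col,am in(("yellow",40),("green",150),("blue",400),("grey",3000)):
        for c in blobs(mask(im,col),am):
            (x,y),s,a=cv2.minAreaRect(c);print(n,col,cv2.contourArea(c),[round(v,1) for v in(x,y,*s,a)])
    hsv=cv2.cvtColor(im,cv2.COLOR_RGB2HSV)
    print([ (p,hsv[p[1],p[0]]) for p in ([(270,200),(393,173),(242,168),(252,168)] if n=="top" else [(355,260),(260,240)])])
t=cv2.imread("pics/top0.png")[95:275,170:410];s=cv2.imread("pics/scene0.png")[150:350,190:510]
cv2.imwrite("pics/c1.png",cv2.resize(t,None,fx=3.3,fy=3.3,interpolation=cv2.INTER_CUBIC))
cv2.imwrite("pics/c2.png",cv2.resize(s,None,fx=2.5,fy=2.5,interpolation=cv2.INTER_CUBIC))
E
```

```text
top yellow 1439.5 [193.5, 188.0, 11.2, 152.1, 1.0]
top yellow 438.5 [289.5, 115.0, 21.0, 24.0, 0.0]
top green 4951.5 [57.8, 224.7, 92.8, 68.2, 87.2]
top green 745.0 [370.4, 172.3, 28.3, 28.3, 86.4]
top green 740.5 [335.7, 170.3, 28.2, 28.2, 3.6]
top green 732.0 [300.9, 167.2, 28.0, 28.2, 6.7]
top green 740.5 [266.9, 166.2, 28.5, 28.2, 5.7]
top green 766.0 [141.6, 122.6, 28.4, 30.1, 86.6]
top green 403.0 [491.1, 58.8, 16.1, 32.6, 26.6]
top blue 3308.0 [198.5, 193.0, 158.0, 37.0, 90.0]
top grey 7012.0 [476.2, 326.0, 62.1, 139.6, 81.9]
top grey 12560.0 [342.2, 326.0, 144.3, 128.6, 80.5]
top grey 11923.0 [318.6, 155.5, 157.3, 104.3, 1.4]
[((270, 200), array([ 22,  39, 171], dtype=uint8)), ((393, 173), array([  9,  77, 170], dtype=uint8)), ((242, 168), array([  8,  98, 159], dtype=uint8)), ((252, 168), array([ 45,  44, 127], dtype=uint8))]
scene yellow 643.5 [268.2, 256.2, 29.0, 29.7, 45.0]
scene yellow 1498.5 [417.5, 276.3, 13.1, 163.3, 50.5]
scene green 1327.5 [423.5, 381.5, 65.0, 35.0, 0.0]
scene green 8309.0 [605.2, 339.9, 112.7, 105.0, 26.1]
scene green 895.5 [335.5, 245.5, 38.2, 31.1, 45.0]
scene green 765.0 [309.3, 223.7, 25.9, 39.0, 64.8]
scene green 652.0 [287.2, 202.4, 23.3, 38.3, 65.2]
scene green 565.5 [265.9, 183.8, 22.1, 36.5, 60.3]
scene green 684.5 [93.0, 162.5, 28.9, 29.2, 82.2]
scene blue 765.0 [264.0, 380.5, 25.6, 49.4, 61.3]
scene blue 4661.0 [412.7, 289.3, 53.8, 180.7, 47.0]
scene blue 404.0 [135.1, 37.1, 29.6, 105.6, 63.7]
scene grey 17527.5 [181.8, 308.4, 264.7, 127.1, 38.8]
scene grey 10845.0 [289.3, 224.2, 171.7, 123.0, 46.5]
scene grey 3735.0 [173.5, 84.7, 63.6, 113.9, 83.7]
scene grey 7816.0 [602.0, 91.0, 182.0, 74.0, 90.0]
scene grey 7711.0 [416.1, 80.1, 96.7, 158.8, 4.3]
scene grey 14319.5 [106.5, 68.5, 137.0, 213.0, 90.0]
[((355, 260), array([  2, 201, 214], dtype=uint8)), ((260, 240), array([ 23,  43, 153], dtype=uint8))]
```

View pics/c1.png

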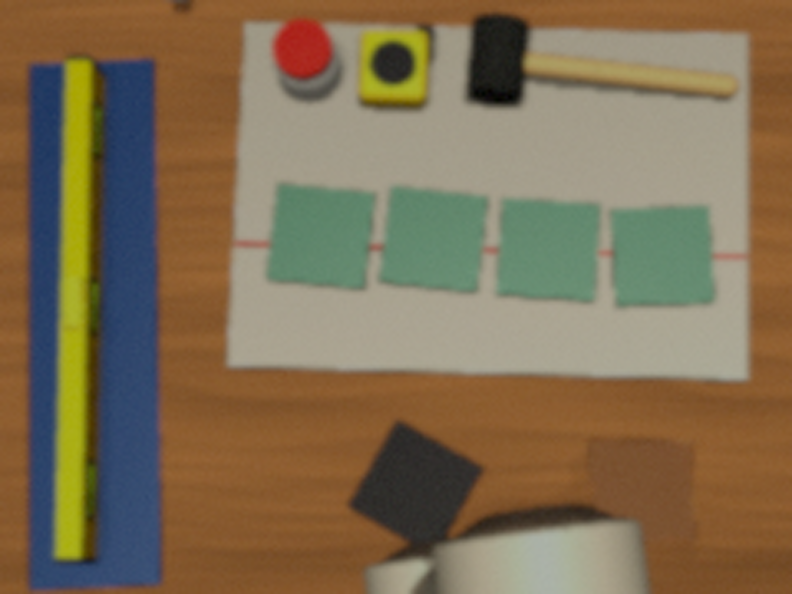

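View pics/c2.png

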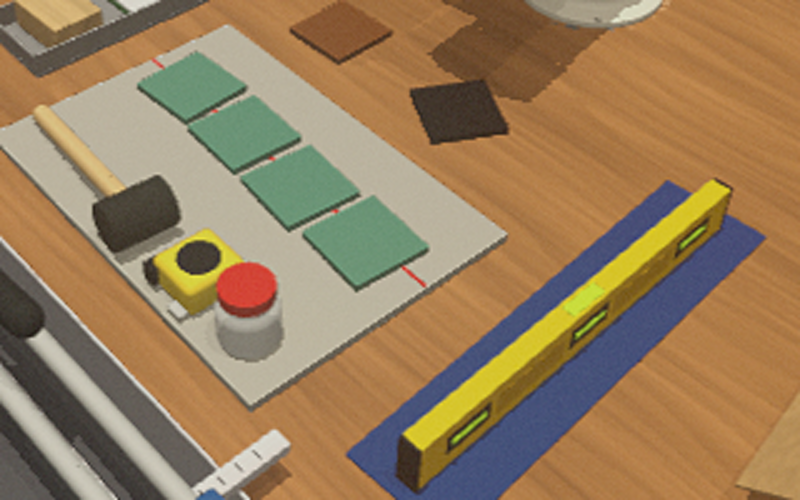

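The crops show the level standing on the mat: in c1 it runs from (80,57) to (74,560), and in c2 the top-face ends are at (416,440) and (722,185). The four tiles lie over the red line, which is visible in the gaps and at both ends. Next I measure.

```bash
cat >> h.py <<'E'
def redline(im):
    h=im.astype(int);m=((h[:,:,0]-np.maximum(h[:,:,1],h[:,:,2]))>25);m[:155]=0;m[185:]=0;m[:,:238]=0;m[:,399:]=0
    w=np.where(m,h[:,:,0]-h[:,:,1],0).astype(float);y=np.arange(400)
    us=np.where(w.sum(0)>0)[0];vs=np.array([(w[:,u]*y).sum()/w[:,u].sum() for u in us])
    for _ in range(3):
        c=np.polyfit(us,vs,1);k=abs(np.polyval(c,us)-vs)<1;us,vs=us[k],vs[k]
    return c,us
def quad(c):
    """sub-pixel corners of a square from line fits on its 4 sides"""
    b=cv2.boxPoints(cv2.minAreaRect(c));p=c[:,0].astype(float);L=[]
    for i in range(4):
        a,d=b[i],b[(i+1)%4]-b[i];l=np.hypot(*d);d=d/l;t=(p-a)@d;nn=abs((p-a)@[-d[1],d[0]])
        q=p[(t>.15*l)&(t<.85*l)&(nn<.12*l)].astype(np.float32);vx,vy,x,y=cv2.fitLine(q,cv2.DIST_HUBER,0,.01,.01).ravel();L.append(np.cross([x,y,1],[x+vx,y+vy,1]))
    X=[np.cross(L[i-1],L[i]) for i in range(4)];return np.array([x[:2]/x[2] for x in X])
E
cat > m.py <<'E'
from h import *
import sys
def measure(im):
    c,us=redline(im);pts=onz("top",np.c_[[242,396],np.polyval(c,[242,396])],.012)
    d=pts[0]-pts[1];d=d/np.linalg.norm(d);ang=np.arctan2(-d[0],d[1])
    print("line ends",pts[:,:2],"yaw",ang,"n",len(us))
    nrm=np.array([d[1],-d[0],0])
    for k in blobs(mask(im,"green"),400):
        (x,y),s,a=cv2.minAreaRect(k)
        if 240<x<400 and 120<y<200:
            q=onz("top",quad(k),.022);e=np.sort((q-pts[1])@nrm)
            near=q[np.argsort((q-pts[1])@nrm)[:2]];near=near[np.argsort(near[:,1])]
            print("tile c",q.mean(0)[:2],"near corners rel line (-y,+y) mm",(near-pts[1])@nrm*1e3,"size",np.linalg.norm(q[0]-q[1])*1e3)
    return pts
E
python3 - <<'E'
from m import *
im=cv2.cvtColor(cv2.imread("pics/top0.png"),cv2.COLOR_BGR2RGB)
measure(im)
g=[c for c in blobs(mask(im,"grey"),3000) if 280<cv2.minAreaRect(c)[0][0]<330 and cv2.minAreaRect(c)[0][1]<200][0]
q=onz("top",quad(g),.012);print("panel",q[:,:2],q.mean(0),[np.linalg.norm(q[i]-q[i-1]) for i in range(4)])
b=[c for c in blobs(mask(im,"blue"),3000)]
m=mask(im,"blue")[100:285,170:230];m=cv2.morphologyEx(m|mask(im,"yellow")[100:285,170:230],cv2.MORPH_CLOSE,np.ones((9,9)))
k=max(blobs(m,1000),key=cv2.contourArea)+np.array([170,100]);q=onz("top",quad(k),.004);print("mat",q[:,:2],q.mean(0),[np.linalg.norm(q[i]-q[i-1]) for i in range(4)])
for r in (115,130,150,170,215,240,260):print(r,im[r,184:206].tolist()[2:18:1] if r==240 else "",end=" ")
# level top: bright yellow rows
Y=im[:,:,0].astype(float)-im[:,:,2];rows=np.arange(120,260);cs=[]
for r in rows:
    w=np.where(Y[r,184:206]>110)[0];cs.append((w.min()+w.max())/2+184 if len(w) else np.nan)
cs=np.array(cs);k=~np.isnan(cs);c=np.polyfit(rows[k],cs[k],1);print("\naxis px",np.polyval(c,[112.3,188,264.7]))
print("widths",[int((Y[r,184:206]>110).sum()) for r in rows[::15]])
for a,b in(((192.1,186.8),(424.4,269.6)),((194.2,112.8),(356.4,326)),((192.4,264.7),(478.8,224))):print("tri",*tri(a,b))
print("level ends z.064",onz("top",np.c_[np.polyval(c,[112.8,264.7]),[112.8,264.7]],.064))
E
```

```text
line ends [[ 0.6011  0.2558]
 [ 0.5845 -0.257 ]] yaw -0.032342908664336444 n 31
tile c [ 0.5838 -0.1705] near corners rel line (-y,+y) mm [-48.5998 -51.01  ] size 94.14231587251956
tile c [ 0.5911 -0.0555] near corners rel line (-y,+y) mm [-45.0883 -47.5427] size 95.94264761689136
tile c [0.602  0.0588] near corners rel line (-y,+y) mm [-41.3926 -35.1319] size 92.18714991577134
tile c [0.6062 0.1722] near corners rel line (-y,+y) mm [-40.9429 -35.2585] size 92.03162011724261
panel [[ 0.4769  0.2523]
 [ 0.8158  0.2564]
 [ 0.7877 -0.2602]
 [ 0.4628 -0.2482]] [0.6358 0.0001 0.012 ] [np.float64(0.50071769376564), np.float64(0.3389383233305555), np.float64(0.5174156200288509), np.float64(0.3251674732420488)]
mat [[0.795  0.4735]
 [0.7933 0.3503]
 [0.2652 0.3341]
 [0.2593 0.4506]] [0.5282 0.4021 0.004 ] [np.float64(0.536129350818776), np.float64(0.12323146223419258), np.float64(0.5283249490377957), np.float64(0.11661135878147083)]
115  130  150  170  215  240 [[99, 108, 96], [143, 150, 74], [165, 169, 44], [169, 174, 20], [170, 175, 19], [171, 175, 19], [171, 177, 26], [165, 170, 20], [152, 154, 19], [120, 120, 8], [85, 89, 5], [76, 90, 16], [71, 81, 17], [63, 66, 52], [49, 58, 78], [46, 64, 97]] 260  
axis px [194.0124 192.4663 190.8998]
widths [7, 7, 7, 7, 6, 7, 7, 7, 8, 7]
tri [0.5294 0.4062 0.0636] 0.00096485150365753
tri [0.7745 0.4098 0.0653] 0.002843088711789307
tri [0.2821 0.398  0.0588] 0.0020430664535125874
level ends z.064 [[0.7768 0.4086 0.064 ]
 [0.2832 0.3995 0.064 ]]
```

Measurements against the given sizes:
- **Level:** centre about (0.530, 0.405), top at z = 0.0636 from two views (0.064 expected), yaw about 0.02.
- **Chalk line:** middle about (0.593, 0), yaw about −0.032.

The sizes agree, so I move above the level.

>>> carry_out:
  targets:
    - [158,-196,26,0,0,0]
    - [158,-196,26,0,0,0]
    - [158,-196,26,0,0,0]
    - [158,-196,26,0,0,0]
    - [158,-196,26,0,0,0]
  jaw: 1

```text
clock: 0.72
eef_pos: [0.2738, -0.3032, 0.3773]
eef_rot: [0.986, 0.168, -0.0, -0.001]
ft_force: [-0.6, 0.2, -0.1]
opening: 1.001
grasp_force: 0.0
```

>>> carry_out:
  targets:
    - [158,-196,26,0,0,0]
    - [158,-196,26,0,0,0]
    - [158,-196,26,0,0,0]
    - [158,-196,26,0,0,0]
    - [158,-196,26,0,0,0]

```text
clock: 1.35
eef_pos: [0.359, -0.0667, 0.3522]
eef_rot: [0.986, 0.169, -0.0, -0.001]
ft_force: [-0.1, -0.5, -1.5]
opening: 1.001
grasp_force: 0.0
```

>>> carry_out:
  targets:
    - [158,-196,26,0,0,0]
    - [158,-196,26,0,0,0]
    - [158,-196,26,0,0,0]
    - [158,-196,26,0,0,0]
    - [158,-196,26,0,0,0]

```text
clock: 1.98
eef_pos: [0.4449, 0.1686, 0.3258]
eef_rot: [0.986, 0.167, -0.001, -0.0]
ft_force: [0.4, -0.9, -0.1]
opening: 0.999
grasp_force: 0.0
```

>>> carry_out:
  targets:
    - [158,-196,26,0,0,0.313]
    - [158,-196,26,0,0,0.313]
    - [158,-196,26,0,0,0.313]
    - [158,-196,26,0,0,0.313]
    - [158,-196,26,0,0,0.313]

```text
clock: 2.6
eef_pos: [0.531, 0.4043, 0.2989]
eef_rot: [1.0, 0.01, -0.001, 0.0]
ft_force: [-0.6, -0.5, 0.5]
opening: 1.001
grasp_force: 0.0
```

```bash
cat >> h.py <<'E'
def tool():
    s=manip.get_state();x,y,z,w=s["eef_rot"];psi=np.arctan2(2*(x*y+z*w),1-2*(y*y+z*z));return s,psi
def goto(x,y,z,psi):
    """numbers for carry_out: mm along tool axes and turn about tool z"""
    s,p=tool();d=np.array([x,y,z])-s["eef_pos"];print("t",s["clock"],"pos",s["eef_pos"],"psi",p,"F",s["ft_force"],"grip",s["grasp_force"],s["opening"],"q6",s["q"][5])
    print("move",[round(v*1e3,1) for v in(d[0]*np.cos(p)+d[1]*np.sin(p),d[0]*np.sin(p)-d[1]*np.cos(p),-d[2])],"turn",-(psi-p))
E
python3 - <<'E'
from h import *
goto(.5295,.405,.2,.02)
im=snapshot("top");sc=snapshot("scene");cv2.imwrite("pics/top1.png",im[:,:,::-1]);cv2.imwrite("pics/scene1.png",sc[:,:,::-1])
e=onz("top",[[179.1,113.8],[217,113],[179.1,272.9],[218.8,272]],.004);print(e[:,:2])
a=np.vstack([cv2.resize(im[95:295,120:420],None,fx=2,fy=2)[:,:,::-1],])
b=cv2.resize(sc[120:360,260:560],None,fx=2,fy=2)[:400,:,::-1]
cv2.imwrite("pics/c3.png",cv2.resize(b,None,fx=1,fy=1))
E
```

```text
t 2.6 pos [0.531  0.4043 0.2989] psi 0.019975874203739665 F [-0.6469 -0.499   0.4861] grip 0.0 1.0009344062663403 q6 2.021163053046044
move [np.float64(-1.4), np.float64(-0.7), np.float64(98.9)] turn -2.4125796260335286e-05
[[0.7947 0.4766]
 [0.7969 0.347 ]
 [0.2578 0.4534]
 [0.2601 0.3249]]
```

View pics/c3.png

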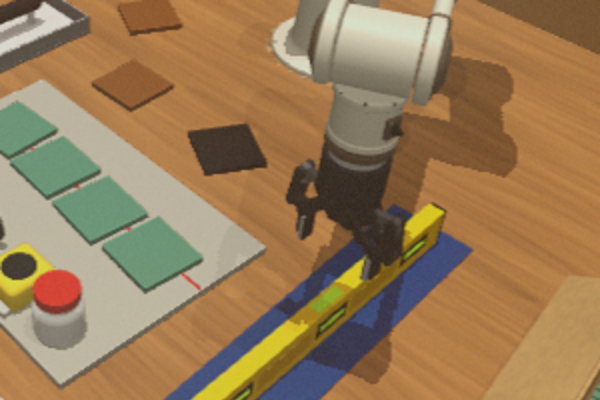

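The open gripper hangs above the level's middle, straddling its line (c3, around (330,260)). I descend and grip.

>>> carry_out:
  targets:
    - [-1,0,50,0,0,0]
    - [-1,0,90,0,0,0]
    - [-1,0,99,0,0,0]
    - [-1,0,99,0,0,0]

```text
clock: 3.2
eef_pos: [0.5288, 0.4028, 0.2028]
eef_rot: [1.0, 0.009, 0.0, -0.0]
ft_force: [1.0, 0.0, 0.4]
opening: 0.997
grasp_force: 0.0
```

>>> carry_out:
  targets:
    - [0,0,0,0,0,0]
    - [0,0,0,0,0,0]
    - [0,0,0,0,0,0]
    - [0,0,0,0,0,0]
    - [0,0,0,0,0,0]
  jaw: 0
  squeeze: 80

```text
clock: 3.82
eef_pos: [0.5283, 0.4043, 0.2026]
eef_rot: [1.0, 0.01, 0.001, -0.0]
ft_force: [-0.6, 0.6, 4.8]
opening: 0.269
grasp_force: 79.8
```

>>> carry_out:
  targets:
    - [0,0,0,0,0,0]
    - [0,0,0,0,0,0]
    - [0,0,0,0,0,0]
    - [0,0,0,0,0,0]

```text
clock: 4.32
eef_pos: [0.5283, 0.4043, 0.2026]
eef_rot: [1.0, 0.01, 0.001, -0.0]
ft_force: [-1.7, 0.3, 4.9]
opening: 0.268
grasp_force: 79.9
```

```bash
python3 - <<'E'
from h import *
goto(.5295,.405,.2,.02)
E
```

```text
t 4.325 pos [0.5283 0.4043 0.2026] psi 0.019946106288804832 F [-1.7297  0.291   4.9359] grip 79.85073924064636 0.267952041285398 q6 2.0227280133863004
move [np.float64(1.2), np.float64(-0.7), np.float64(2.6)] turn -5.389371119516803e-05
```

>>> carry_out:
  targets:
    - [0,0,-20,0,0,0]
    - [0,0,-60,0,0,0]
    - [0,0,-100,0,0,0]
    - [0,0,-110,0,0,0]
    - [0,0,-110,0,0,0]

```text
clock: 4.95
eef_pos: [0.5278, 0.4038, 0.3111]
eef_rot: [1.0, 0.01, -0.0, 0.0]
ft_force: [-0.0, -0.0, -6.4]
opening: 0.274
grasp_force: 79.4
```

>>> carry_out:
  targets:
    - [-2,25,0,0,0,-0.1]
    - [-6,70,0,0,0,-0.25]
    - [-10,120,0,0,0,-0.4]
    - [-12,165,0,0,0,-0.55]
    - [-12,200,0,0,0,-0.7]

```text
clock: 5.58
eef_pos: [0.5186, 0.2019, 0.3087]
eef_rot: [0.935, 0.354, -0.003, -0.0]
ft_force: [-0.0, -0.1, -5.2]
opening: 0.268
grasp_force: 79.6
```

```bash
python3 - <<'E'
from h import *
goto(.513,.005,.313,1.539)
E
```

```text
t 5.575 pos [0.5186 0.2019 0.3087] psi 0.7240429364085149 F [-0.0257 -0.1457 -5.2313] grip 79.64042901992798 0.2684171449113787 q6 1.001023992435262
move [np.float64(-134.7), np.float64(143.8), np.float64(-4.3)] turn -0.814957063591485
```

>>> carry_out:
  targets:
    - [-30,30,0,0,0,-0.15]
    - [-60,64,0,0,0,-0.32]
    - [-90,96,0,0,0,-0.5]
    - [-120,128,0,0,0,-0.66]
    - [-135,144,0,0,0,-0.8]

```text
clock: 6.2
eef_pos: [0.5122, 0.0047, 0.3091]
eef_rot: [0.724, 0.69, -0.002, -0.002]
ft_force: [0.4, -0.0, -5.6]
opening: 0.273
grasp_force: 79.6
```

```bash
python3 - <<'E'
from h import *
goto(.513,.005,.214,1.539)
im=snapshot("top");sc=snapshot("scene");cv2.imwrite("pics/top2.png",im[:,:,::-1]);cv2.imwrite("pics/scene2.png",sc[:,:,::-1])
a=cv2.resize(im[90:260,220:420],None,fx=2,fy=2);b=cv2.resize(sc[60:310,190:440],(400,340));cv2.imwrite("pics/c4.png",np.hstack([a,b])[:,:,::-1])
E
```

```text
t 6.2 pos [0.5122 0.0047 0.3091] psi 1.5225335017017467 F [ 0.3864 -0.0356 -5.5853] grip 79.645174741745 0.2730820349815436 q6 -0.17856311682596498
move [np.float64(0.4), np.float64(0.8), np.float64(95.1)] turn -0.016466498298253196
```

View pics/c4.png

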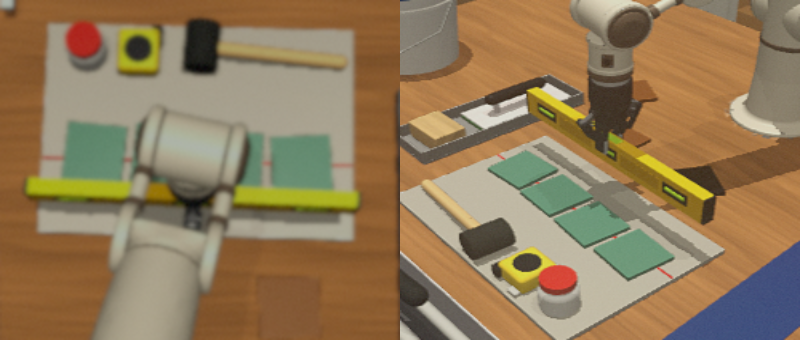

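The level is held level above the panel, in front of the tiles and parallel to the line (top view about (30–355,190) in c4). I lower it.

>>> carry_out:
  targets:
    - [0,0,40,0,0,-0.016]
    - [0,0,75,0,0,-0.016]
    - [0,0,88,0,0,-0.016]
    - [0,0,94,0,0,-0.016]
    - [0,0,94,0,0,-0.016]

```text
clock: 6.92
eef_pos: [0.5138, 0.0067, 0.2183]
eef_rot: [0.719, 0.695, 0.0, 0.0]
ft_force: [0.1, 0.3, -4.9]
opening: 0.268
grasp_force: 79.5
```

```bash
cat > lv.py <<'E'
from h import *
def level(im,z,r0,r1):
    """front (far) and rear top-edge of the bright level top, columns away from the arm, cast at height z"""
    Y=im[:,:,0].astype(float)-im[:,:,2];o=[]
    for u in list(range(236,272))+list(range(350,396)):
        col=Y[r0:r1,u];w=np.where(col>110)[0]
        if len(w)<5:continue
        f=w[0]-(col[w[0]]-75)/(col[w[0]]-col[w[0]-1]+1e-6) if w[0]>0 else w[0]
        b=w[-1];o.append((u,max(f,w[0]-1)+r0,b+r0))
    o=np.array(o)
    for k,nm in((1,"far"),(2,"near")):
        c=np.polyfit(o[:,0],o[:,k],1);g=abs(np.polyval(c,o[:,0])-o[:,k])<1;c=np.polyfit(o[g,0],o[g,k],1)
        p=onz("top",np.c_[[240,390],np.polyval(c,[240,390])],z);d=p[0]-p[1];print(nm,p[:,:2],"yaw",np.arctan2(-d[0],d[1]),"x at y=0",np.interp(0,p[::-1,1],p[::-1,0]),g.sum())
E
python3 - <<'E'
from lv import *
s,p=tool();goto(.513,.005,.214,1.539)
im=snapshot("top");sc=snapshot("scene");cv2.imwrite("pics/top3.png",im[:,:,::-1]);cv2.imwrite("pics/scene3.png",sc[:,:,::-1])
level(im,s["eef_pos"][2]-.2026+.064,165,215)
print((im[170:206,250,0].astype(int)-im[170:206,250,2]).tolist())
E
```

```text
t 6.925 pos [0.5138 0.0067 0.2183] psi 1.535719826896177 F [ 0.118   0.3008 -4.9346] grip 79.51791644096375 0.26794037069375154 q6 -0.1875398516351595
move [np.float64(-1.7), np.float64(-0.7), np.float64(4.3)] turn -0.003280173103823003
far [[ 0.5328  0.2493]
 [ 0.5162 -0.2251]] yaw -0.034949471093040196 x at y=0 0.5240904694886346 76
near [[ 0.511   0.2488]
 [ 0.4952 -0.2245]] yaw -0.03345441311249025 x at y=0 0.5027125294484602 76
[32, 21, 19, 21, 18, 17, 16, 14, 14, 18, 24, 25, 25, 27, 42, 84, 129, 143, 144, 146, 145, 139, 118, 86, 43, 30, 26, 26, 25, 26, 26, 25, 26, 25, 25, 26]
```

>>> carry_out:
  targets:
    - [0,0,2,0,0,-0.003]
    - [0,0,4,0,0,-0.003]
    - [0,0,4,0,0,-0.003]
    - [0,0,4,0,0,-0.003]

```text
clock: 7.52
eef_pos: [0.5134, 0.0065, 0.2137]
eef_rot: [0.718, 0.696, 0.0, -0.0]
ft_force: [0.1, 0.3, -5.4]
opening: 0.274
grasp_force: 79.6
```

```bash
python3 - <<'E'
from h import *
goto(.513,.005,.214,1.5385)
sc=snapshot("scene");cv2.imwrite("pics/scene4.png",sc[:,:,::-1])
cv2.imwrite("pics/c5.png",cv2.resize(sc[130:290,220:430],None,fx=3.6,fy=3.6,interpolation=cv2.INTER_CUBIC)[:,:,::-1])
goto(.513,.005,.214,1.5385)
E
```

```text
t 7.525 pos [0.5134 0.0065 0.2137] psi 1.538708520387918 F [ 0.1266  0.2851 -5.4193] grip 79.58062648773193 0.27354262734566076 q6 -0.1909693810745946
move [np.float64(-1.5), np.float64(-0.4), np.float64(-0.3)] turn 0.00020852038791807637
t 7.575 pos [0.5134 0.0065 0.2137] psi 1.5387421707139555 F [-0.0285 -0.2565 -5.6716] grip 79.58262205123901 0.27370382076945965 q6 -0.1910229160217272
move [np.float64(-1.5), np.float64(-0.4), np.float64(-0.3)] turn 0.00024217071395549183
```

View pics/c5.png

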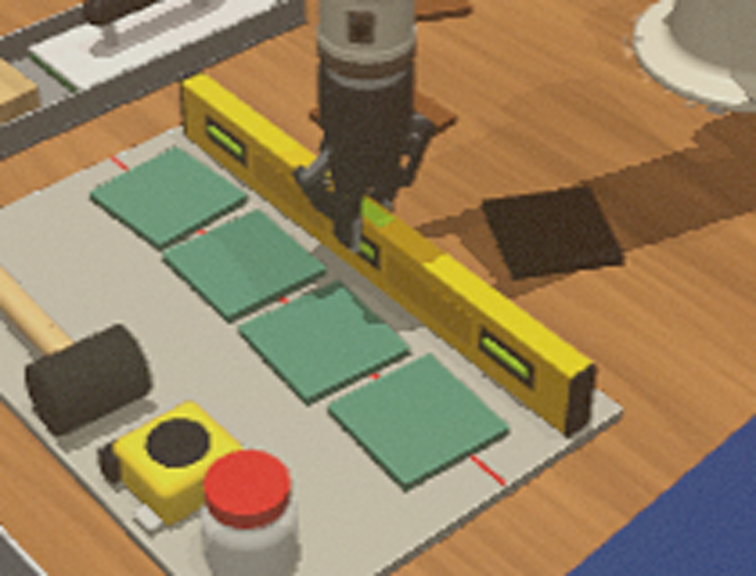

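The level hangs just clear of the panel, in front of all four tiles (front face from (190,135) to (570,430) in c5). I push about 65 of the roughly 67.6 mm, slowly at the end.

>>> carry_out:
  targets:
    - [0,8,0,0,0,0]
    - [0,16,0,0,0,0]
    - [0,22,0,0,0,0]
    - [0,28,0,0,0,0]
    - [0,34,0,0,0,0]

```text
clock: 8.2
eef_pos: [0.5473, 0.0055, 0.2132]
eef_rot: [0.718, 0.696, -0.001, -0.001]
ft_force: [-4.0, -0.2, -4.8]
opening: 0.269
grasp_force: 79.9
```

>>> carry_out:
  targets:
    - [0,5,0,0,0,0]
    - [0,10,0,0,0,0]
    - [0,14,0,0,0,0]
    - [0,18,0,0,0,0]
    - [0,21,0,0,0,0]

```text
clock: 8.82
eef_pos: [0.5686, 0.0048, 0.2136]
eef_rot: [0.718, 0.696, 0.0, -0.0]
ft_force: [-2.4, 0.3, -6.2]
opening: 0.272
grasp_force: 79.7
```

>>> carry_out:
  targets:
    - [0,3,0,0,0,0]
    - [0,5,0,0,0,0]
    - [0,7,0,0,0,0]
    - [0,8,0,0,0,0]
    - [0,9,0,0,0,0]

```text
clock: 9.45
eef_pos: [0.5774, 0.0045, 0.2138]
eef_rot: [0.718, 0.696, -0.0, -0.0]
ft_force: [-3.8, 0.6, -5.7]
opening: 0.27
grasp_force: 79.7
```

```bash
python3 - <<'E'
from h import *
goto(.581,.005,.214,1.5385)
sc=snapshot("scene");cv2.imwrite("pics/scene5.png",sc[:,:,::-1])
goto(.581,.005,.214,1.5385)
E
```

```text
t 9.45 pos [0.5774 0.0045 0.2138] psi 1.538826964706351 F [-3.7665  0.6295 -5.7132] grip 79.66822743415833 0.26974190632558315 q6 -0.16943845870254673
move [np.float64(0.7), np.float64(3.6), np.float64(-0.2)] turn 0.0003269647063510739
t 9.5 pos [0.5775 0.0045 0.2138] psi 1.538809243708366 F [-3.1554 -0.5432 -6.3278] grip 79.63269352912903 0.26844133652942526 q6 -0.1694401043417182
move [np.float64(0.6), np.float64(3.5), np.float64(-0.2)] turn 0.0003092437083660471
```

>>> carry_out:
  targets:
    - [0,-20,0,0,0,0]
    - [0,-50,0,0,0,0]
    - [0,-85,0,0,0,0]
    - [0,-120,0,0,0,0]
    - [0,-130,0,0,0,0]

```text
clock: 10.12
eef_pos: [0.4466, 0.0087, 0.2141]
eef_rot: [0.718, 0.696, 0.001, 0.001]
ft_force: [0.6, -0.8, -6.3]
opening: 0.27
grasp_force: 80.2
```

```bash
cat > te.py <<'E'
from lv import *
def edges(im):
    c,us=redline(im);L=onz("top",np.c_[[242,396],np.polyval(c,[242,396])],.012)
    d=L[0]-L[1];d/=np.linalg.norm(d);n=np.array([d[1],-d[0],0]);print("line x@0",np.interp(0,L[::-1,1],L[::-1,0]),"yaw",np.arctan2(-d[0],d[1]),len(us))
    f=im.astype(float);g=cv2.GaussianBlur(f[:,:,1]-f[:,:,0],(3,1),0)
    for k in sorted(blobs(mask(im,"green"),400),key=lambda k:cv2.boundingRect(k)[0]):
        x,y,w,h=cv2.boundingRect(k)
        if not(240<x<400 and 100<y<200):continue
        F=[];N=[]
        for u in range(x+5,x+w-5):
            hi=np.median(g[y+6:y+h-8,u])
            for lst,r,bg in((F,range(y+6,y-6,-1),np.median(g[y-7:y-3,u])),(N,range(y+h-8,y+h+5),np.median(g[y+h+4:y+h+8,u]))):
                t=(hi+bg)/2;st=r.step
                for v in r:
                    if g[v+st,u]<t<=g[v,u]:
                        lst.append((u,v+st*(g[v,u]-t)/(g[v,u]-g[v+st,u])));break
        out=[]
        for lst,z in((F,.022),(N,.012)):
            a=np.array(lst);cc=np.polyfit(a[:,0],a[:,1],1);gd=abs(np.polyval(cc,a[:,0])-a[:,1])<.8;cc=np.polyfit(a[gd,0],a[gd,1],1)
            p=onz("top",np.c_[[x+1,x+w-2],np.polyval(cc,[x+1,x+w-2])],z);out.append((p-L[1])@n*1e3)
        print("far-100 (left,right)",out[0]-100,"near",out[1],"size",(out[0]-out[1]).mean(),"tilt",(out[0][0]-out[0][1])/92)
E
python3 - <<'E'
from te import *
print("initial");edges(cv2.imread("pics/top0.png")[:,:,::-1])
goto(.513,.005,.214,1.5385)
im=snapshot("top");cv2.imwrite("pics/top6.png",im[:,:,::-1]);print("now");edges(im)
E
```

```text
initial
line x@0 0.5928412053318172 yaw -0.032342908664336444 31
far-100 (left,right) [-39.5576 -45.8322] near [-35.7951 -43.189 ] size 96.7971083624578 tilt 0.06820294156661247
far-100 (left,right) [-38.6277 -46.7104] near [-35.6274 -43.53  ] size 96.90963639976547 tilt 0.08785589831391698
far-100 (left,right) [-48.305  -51.7623] near [-45.2267 -48.5273] size 96.84333955440596 tilt 0.03757952733375123
far-100 (left,right) [-56.5675 -50.7944] near [-52.0423 -48.1519] size 96.4161428807209 tilt -0.06275090256163543
t 10.125 pos [0.4466 0.0087 0.2141] psi 1.538652277587801 F [ 0.64   -0.7948 -6.3092] grip 80.1559066772461 0.2702920515246871 q6 -0.22019567184100927
move [np.float64(-1.6), np.float64(66.4), np.float64(0.1)] turn 0.00015227758780111955
now
line x@0 0.592656297570609 yaw -0.03252586316628272 33
far-100 (left,right) [-4.7819 -4.6114] near [-0.1318 -1.9684] size 96.35347829506703 tilt -0.001853287094743967
far-100 (left,right) [-4.8334 -4.6332] near [-0.0948 -2.4547] size 96.54146790849889 tilt -0.0021764943572500288
far-100 (left,right) [-4.7755 -4.9557] near [-0.3076 -2.4248] size 96.50060158298159 tilt 0.0019584303839621027
far-100 (left,right) [-5.0232 -5.2362] near [-0.3558 -2.3576] size 96.2270041977583 tilt 0.0023145608654269083
```

```bash
cat > q8.py <<'E'
from h import *
S=8
def redpts(n,im,n0):
    f=im.astype(float);w=np.clip(f[:,:,0]-f[:,:,1]-22,0,None) if n=="top" else np.clip(f[:,:,0]-f[:,:,1]-35,0,None)
    V,U=np.nonzero(w);p=onz(n,np.c_[U,V],.012);s=(p-n0[0])@n0[1];t=(p-n0[0])@n0[2]
    k=(abs(s)<.008)&(abs(t)<.262);return p[k],w[V,U][k],s[k],t[k]
def run(ims):
    for n,im in ims.items():
        a=-.0325;x=np.array([np.cos(a),np.sin(a),0]);y=np.array([-np.sin(a),np.cos(a),0]);o=np.array([.5928,0,.012])
        p,w,s,t=redpts(n,im,(o,x,y));c=np.polyfit(t,s,1,w=np.sqrt(w));print(n,"line offset mm",c[1]*1e3,"yaw",a-c[0],len(t),"span",t.min(),t.max())
        f=im.astype(np.float32);g=cv2.resize(f[:,:,1]-f[:,:,0],None,fx=S,fy=S,interpolation=cv2.INTER_CUBIC)
        for k in blobs((g>12).astype(np.uint8)*255,200*S*S):
            k0=(k[:,0].mean(0)+.5)/S-.5;P=onz(n,k0[None],.022)[0]
            if abs((P-o)@y)>.25 or not -.05<(P-o)@x<.1:continue
            m=np.zeros(g.shape,np.uint8);cv2.drawContours(m,[k],-1,1,-1);hi=np.median(g[m>0])
            k=max(blobs((cv2.morphologyEx((g>.5*hi-2).astype(np.uint8),cv2.MORPH_OPEN,np.ones((9,9)))&cv2.dilate(m,np.ones((25,25))))*255,100*S*S),key=cv2.contourArea)
            pc=(k[:,0].astype(float)+.5)/S-.5;q=onz(n,pc,.022)-o;u,v=q@x*1e3,q@y*1e3
            cu,cv=(u.max()+u.min())/2,(v.max()+v.min())/2;r=[]
            for A,B,cB,sg in((u,v,cv,-1),(u,v,cv,1),(v,u,cu,-1),(v,u,cu,1)):
                cA=cu if A is u else cv;z=(abs(B-cB)<35)&((A-cA)*sg>35);ff=np.polyfit(B[z]-cB,A[z],1);r.append((ff[1],ff[0]))
            off=np.polyval(c,cv/1e3)*1e3
            print("  y %.0f near %.2f far-100 %.2f sizes x %.1f y %.1f tilt near %.4f far %.4f"%(cv,r[0][0]-off,r[1][0]-off-100,r[1][0]-r[0][0],r[3][0]-r[2][0],r[0][1]-c[0],r[1][1]-c[0]))
E
python3 - <<'E'
from q8 import *
run({n:cv2.imread(f"pics/{n}0.png")[:,:,::-1] for n in("top","scene")})
sc=snapshot("scene");cv2.imwrite("pics/scene6.png",sc[:,:,::-1]);run({"top":cv2.imread("pics/top6.png")[:,:,::-1],"scene":sc})
E
```

```text
top line offset mm 0.11086150160444558 yaw -0.03188515153204544 72 span -0.2605051212995832 0.259555670477253
  y -171 near -52.01 far-100 -54.29 sizes x 97.7 y 96.9 tilt near -0.0444 far -0.0684
  y -56 near -48.49 far-100 -50.64 sizes x 97.9 y 96.4 tilt near 0.0423 far 0.0406
  y 59 near -41.11 far-100 -43.27 sizes x 97.8 y 96.7 tilt near 0.0821 far 0.0875
  y 172 near -40.86 far-100 -43.22 sizes x 97.6 y 96.9 tilt near 0.0766 far 0.0674
scene line offset mm -0.12854982751586214 yaw -0.029305997166261064 43 span -0.26007944347583617 0.25760362017918803
  y 172 near -39.77 far-100 -39.43 sizes x 100.3 y 100.6 tilt near 0.0697 far 0.0666
  y 58 near -40.01 far-100 -39.33 sizes x 100.7 y 100.8 tilt near 0.0788 far 0.0835
  y -58 near -47.49 far-100 -47.05 sizes x 100.4 y 100.4 tilt near 0.0491 far 0.0528
  y -171 near -51.55 far-100 -50.80 sizes x 100.7 y 100.5 tilt near -0.0601 far -0.0606
top line offset mm 0.06641273576133996 yaw -0.03184854255401573 72 span -0.2605051212995832 0.259555670477253
  y -173 near -3.43 far-100 -5.89 sizes x 97.5 y 96.4 tilt near 0.0238 far 0.0090
  y -55 near -3.32 far-100 -5.49 sizes x 97.8 y 96.4 tilt near 0.0258 far 0.0059
  y 62 near -3.20 far-100 -5.38 sizes x 97.8 y 96.6 tilt near 0.0247 far 0.0064
  y 175 near -2.90 far-100 -5.24 sizes x 97.7 y 96.8 tilt near 0.0229 far 0.0053
scene line offset mm -0.18763124212855029 yaw -0.029881016872330874 44 span -0.26007944347583617 0.25760362017918803
  y 175 near -1.69 far-100 -1.35 sizes x 100.3 y 100.2 tilt near -0.0002 far -0.0002
  y 62 near -2.04 far-100 -1.51 sizes x 100.5 y 100.6 tilt near 0.0053 far 0.0047
  y -55 near -2.14 far-100 -1.52 sizes x 100.6 y 100.4 tilt near -0.0024 far 0.0115
  y -174 near -2.46 far-100 -2.14 sizes x 100.3 y 100.3 tilt near 0.0018 far 0.0094
```

Both views and the arm position agree that the row is straight and about 3.6 mm short of the line, after allowing for edge-mask bias. I push the remainder, with a turn of about 0.001.

>>> carry_out:
  targets:
    - [0,30,0,0,0,-0.001]
    - [0,60,0,0,0,-0.001]
    - [0,90,0,0,0,-0.001]
    - [0,110,0,0,0,-0.001]
    - [0,120,0,0,0,-0.001]

```text
clock: 10.85
eef_pos: [0.5698, 0.0044, 0.2144]
eef_rot: [0.718, 0.696, 0.001, 0.001]
ft_force: [-0.7, -0.1, -4.8]
opening: 0.27
grasp_force: 80.4
```

>>> carry_out:
  targets:
    - [0,5,0,0,0,0]
    - [0,8,0,0,0,0]
    - [0,10,0,0,0,0]
    - [0,11,0,0,0,0]
    - [0,12,0,0,0,0]

```text
clock: 11.48
eef_pos: [0.5785, 0.0045, 0.2133]
eef_rot: [0.718, 0.696, -0.001, -0.001]
ft_force: [-5.0, -0.0, -3.0]
opening: 0.266
grasp_force: 80.7
```

>>> carry_out:
  targets:
    - [0,0.8,0,0,0,0]
    - [0,1.6,0,0,0,0]
    - [0,1.6,0,0,0,0]
    - [0,1.6,0,0,0,0]

```text
clock: 11.98
eef_pos: [0.5806, 0.0044, 0.2132]
eef_rot: [0.718, 0.696, -0.0, -0.0]
ft_force: [-3.2, 0.1, -5.6]
opening: 0.27
grasp_force: 80.3
```

```bash
python3 - <<'E'
from h import *
goto(.5811,.0044,.214,1.5398)
E
```

```text
t 11.975 pos [0.5806 0.0044 0.2132] psi 1.5398056076144695 F [-3.2046  0.0995 -5.6143] grip 80.3420090675354 0.26975841806702117 q6 -0.16937413439515817
move [np.float64(-0.0), np.float64(0.5), np.float64(-0.8)] turn 5.60761446943836e-06
```

>>> carry_out:
  targets:
    - [0,0.5,0,0,0,0]
    - [0,0.5,0,0,0,0]
    - [0,0.5,0,0,0,0]

```text
clock: 12.35
eef_pos: [0.5814, 0.0044, 0.2136]
eef_rot: [0.718, 0.696, -0.0, -0.0]
ft_force: [-2.7, 0.6, -6.5]
opening: 0.271
grasp_force: 80.3
```

>>> carry_out:
  targets:
    - [0,-20,0,0,0,0]
    - [0,-50,0,0,0,0]
    - [0,-85,0,0,0,0]
    - [0,-120,0,0,0,0]
    - [0,-130,0,0,0,0]

```text
clock: 12.98
eef_pos: [0.4508, 0.0085, 0.2142]
eef_rot: [0.718, 0.696, 0.001, 0.001]
ft_force: [0.4, -0.3, -5.1]
opening: 0.272
grasp_force: 80.4
```

```bash
python3 - <<'E'
from q8 import *
from te import edges
ims={n:snapshot(n) for n in("top","scene")}
for n in ims:cv2.imwrite(f"pics/{n}7.png",ims[n][:,:,::-1])
goto(.5811,.0044,.214,1.5398);edges(ims["top"]);run(ims)
cv2.imwrite("pics/c7.png",cv2.resize(ims["top"][130:200,235:405],None,fx=4.7,fy=4.7,interpolation=cv2.INTER_CUBIC)[:,:,::-1])
E
```

```text
t 13.075 pos [0.4519 0.0082 0.2145] psi 1.539539009640635 F [ 0.1819 -0.3114 -5.0128] grip 80.53237795829773 0.27051217247038806 q6 -0.21914746380677463
move [np.float64(0.2), np.float64(129.3), np.float64(0.5)] turn -0.0002609903593651097
line x@0 0.5921915927188054 yaw -0.03212729256752129 102
far-100 (left,right) [-0.7096 -0.2147] near [6.5048 3.4169] size 94.57699545628962 tilt -0.005379272571286781
far-100 (left,right) [-0.2671 -0.6145] near [6.0853 3.8874] size 94.57290466825603 tilt 0.0037765613851454345
far-100 (left,right) [-0.4119 -0.6325] near [5.6011 4.354 ] size 94.50027543746955 tilt 0.0023981932326278084
far-100 (left,right) [-0.7429 -0.6515] near [4.9296 4.9502] size 94.36297188254275 tilt -0.000992906264163721
top line offset mm -0.2582743182316622 yaw -0.03167001097214481 166 span -0.2605051212995832 0.259555670477253
  y -173 near 2.39 far-100 -1.46 sizes x 96.1 y 96.6 tilt near 0.0059 far -0.0005
  y -55 near 2.45 far-100 -1.30 sizes x 96.2 y 96.6 tilt near 0.0163 far 0.0066
  y 62 near 2.58 far-100 -1.17 sizes x 96.3 y 96.6 tilt near 0.0210 far 0.0071
  y 175 near 2.67 far-100 -1.16 sizes x 96.2 y 96.8 tilt near 0.0279 far -0.0039
scene line offset mm -0.21939531257116138 yaw -0.029813812244168656 49 span -0.26007944347583617 0.25760362017918803
  y 175 near 1.92 far-100 2.41 sizes x 100.5 y 100.1 tilt near 0.0008 far 0.0085
  y 62 near 2.00 far-100 2.41 sizes x 100.4 y 100.4 tilt near -0.0015 far 0.0007
  y -55 near 1.75 far-100 2.23 sizes x 100.5 y 100.3 tilt near 0.0019 far 0.0134
  y -174 near 1.58 far-100 1.98 sizes x 100.4 y 100.1 tilt near -0.0005 far 0.0059
```

View pics/c7.png

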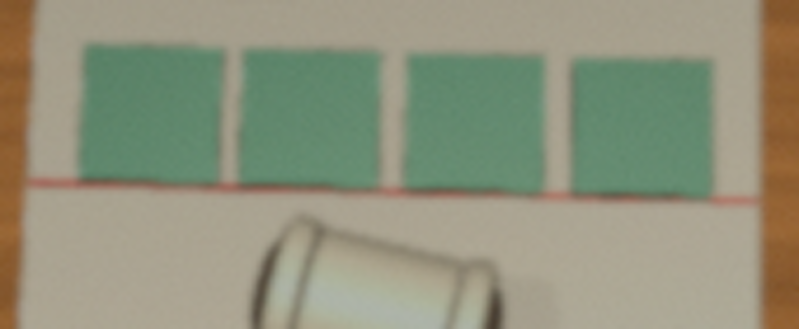

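All four near edges now lie along the red line (c7, from (80,182) to (712,197)). The step spread is under about 0.5 mm, and both views are consistent with a zero offset. I lift and carry the level back.

>>> carry_out:
  targets:
    - [0,0,-30,0,0,0]
    - [0,0,-70,0,0,0]
    - [0,0,-100,0,0,0]
    - [0,0,-100,0,0,0]

```text
clock: 13.58
eef_pos: [0.454, 0.0078, 0.3172]
eef_rot: [0.718, 0.696, 0.003, 0.004]
ft_force: [1.1, 0.3, -5.6]
opening: 0.268
grasp_force: 81.1
```

>>> carry_out:
  targets:
    - [25,4,0,0,0,0.1]
    - [70,11,0,0,0,0.25]
    - [120,19,0,0,0,0.4]
    - [165,26,0,0,0,0.55]
    - [200,32,0,0,0,0.7]

```text
clock: 14.2
eef_pos: [0.4899, 0.2092, 0.3117]
eef_rot: [0.914, 0.406, -0.001, -0.0]
ft_force: [-0.5, 0.5, -5.5]
opening: 0.268
grasp_force: 80.7
```

```bash
python3 - <<'E'
from h import *
goto(.527,.4005,.3,.042)
E
```

```text
t 14.2 pos [0.4899 0.2092 0.3117] psi 0.8357596988413882 F [-0.4817  0.4892 -5.4586] grip 80.71874856948853 0.26766116888035435 q6 0.9114305251363722
move [np.float64(166.8), np.float64(-100.8), np.float64(11.7)] turn 0.7937596988413882
```

>>> carry_out:
  targets:
    - [35,-21,0,0,0,0.16]
    - [75,-45,0,0,0,0.33]
    - [115,-70,4,0,0,0.5]
    - [145,-88,8,0,0,0.66]
    - [167,-101,11,0,0,0.79]

```text
clock: 14.82
eef_pos: [0.526, 0.4007, 0.2995]
eef_rot: [1.0, 0.023, -0.001, 0.0]
ft_force: [0.3, -0.2, -5.0]
opening: 0.27
grasp_force: 80.7
```

>>> carry_out:
  targets:
    - [0,0,30,0,0,0]
    - [0,0,60,0,0,0]
    - [0,0,70,0,0,0]
    - [0,0,70,0,0,0]

```text
clock: 15.32
eef_pos: [0.5258, 0.3989, 0.231]
eef_rot: [1.0, 0.025, -0.001, 0.0]
ft_force: [-0.5, -0.6, -5.1]
opening: 0.265
grasp_force: 80.5
```

```bash
python3 - <<'E'
from h import *
goto(.527,.4005,.208,.042)
im=snapshot("top");cv2.imwrite("pics/top8.png",im[:,:,::-1]);z=tool()[0]["eef_pos"][2]-.2026
Y=im[:,:,0].astype(float)-im[:,:,2]
r=[v for v in range(115,262)];o=[]
for v in r:
    w=np.where(Y[v,176:225]>110)[0]
    if 5<=len(w)<=10:o.append((v,176+(w[0]+w[-1])/2))
o=np.array(o);c=np.polyfit(o[:,0],o[:,1],1);k=abs(np.polyval(c,o[:,0])-o[:,1])<1;c=np.polyfit(o[k,0],o[k,1],1)
p=onz("top",np.c_[np.polyval(c,[118,258]),[118,258]],.064+z);print(p,k.sum(),"yaw",np.arctan2(p[0,1]-p[1,1],p[0,0]-p[1,0]))
E
```

```text
t 15.325 pos [0.5258 0.3989 0.231 ] psi 0.049602879375632423 F [-0.5414 -0.5518 -5.0646] grip 80.52156686782837 0.26543283427761233 q6 1.9874251792294173
move [np.float64(1.3), np.float64(-1.6), np.float64(23.0)] turn 0.007602879375632421
[[0.7488 0.408  0.0941]
 [0.303  0.3824 0.0941]] 54 yaw 0.05739081125819386
```

>>> carry_out:
  targets:
    - [1,-2,8,0,0,0.008]
    - [1,-2,16,0,0,0.008]
    - [1,-2,22,0,0,0.008]
    - [1,-2,22,0,0,0.008]

```text
clock: 15.88
eef_pos: [0.5265, 0.4009, 0.2098]
eef_rot: [1.0, 0.021, -0.001, 0.0]
ft_force: [-0.2, -0.9, -5.5]
opening: 0.275
grasp_force: 80.8
```

>>> carry_out:
  targets:
    - [0,0,1,0,0,0]
    - [0,0,2,0,0,0]
    - [0,0,3,0,0,0]
    - [0,0,3,0,0,0]

```text
clock: 16.38
eef_pos: [0.5269, 0.4011, 0.2076]
eef_rot: [1.0, 0.021, -0.0, 0.0]
ft_force: [0.3, -0.0, -5.4]
opening: 0.269
grasp_force: 80.8
```

```bash
python3 - <<'E'
from h import *
goto(.527,.4005,.2026,.042)
im=snapshot("top");sc=snapshot("scene");cv2.imwrite("pics/top9.png",im[:,:,::-1]);cv2.imwrite("pics/scene9.png",sc[:,:,::-1])
a=cv2.resize(im[100:285,150:250],(324,600),interpolation=cv2.INTER_CUBIC);b=cv2.resize(sc[180:380,320:500],None,fx=2.6,fy=3,interpolation=cv2.INTER_CUBIC);cv2.imwrite("pics/c9.png",np.hstack([a,b[:600]])[:,:,::-1])
E
```

```text
t 16.375 pos [0.5269 0.4011 0.2076] psi 0.041800525515106345 F [ 0.3202 -0.0477 -5.3858] grip 80.76351642608643 0.26936989587364923 q6 1.9976119528348573
move [np.float64(0.1), np.float64(0.6), np.float64(5.0)] turn -0.00019947448489365804
```

View pics/c9.png

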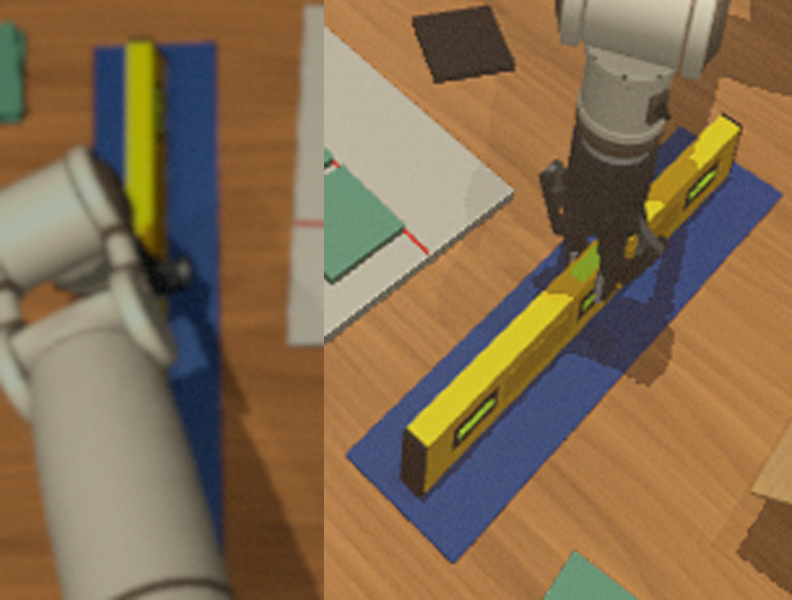

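The level hangs about 5 mm over the mat's middle, parallel to it (c9). I lower it until it touches.

>>> carry_out:
  targets:
    - [0,0,1,0,0,0]
    - [0,0,2,0,0,0]
    - [0,0,3,0,0,0]
    - [0,0,4,0,0,0]
    - [0,0,4,0,0,0]

```text
clock: 17.1
eef_pos: [0.5268, 0.4011, 0.2035]
eef_rot: [1.0, 0.021, -0.0, 0.0]
ft_force: [-1.0, -0.5, -4.3]
opening: 0.268
grasp_force: 80.8
```

>>> carry_out:
  targets:
    - [0,0,0.5,0,0,0]
    - [0,0,1,0,0,0]
    - [0,0,1,0,0,0]
    - [0,0,1,0,0,0]

```text
clock: 17.6
eef_pos: [0.5269, 0.4011, 0.2028]
eef_rot: [1.0, 0.021, 0.0, -0.0]
ft_force: [0.2, 1.0, -4.8]
opening: 0.272
grasp_force: 80.8
```

>>> carry_out:
  targets:
    - [0,0,0.5,0,0,0]
    - [0,0,0.8,0,0,0]
    - [0,0,0.8,0,0,0]
    - [0,0,0.8,0,0,0]

```text
clock: 18.1
eef_pos: [0.527, 0.4012, 0.2026]
eef_rot: [1.0, 0.021, 0.0, -0.0]
ft_force: [-4.9, -1.8, 3.2]
opening: 0.273
grasp_force: 82.1
```

```bash
python3 -c "
from h import *
goto(.527,.4005,.2026,.042)"
```

```text
t 18.1 pos [0.527  0.4012 0.2026] psi 0.04191062611877665 F [-4.8833 -1.8011  3.1824] grip 82.09475755691528 0.27304130605826227 q6 1.9975798208430722
move [np.float64(-0.0), np.float64(0.7), np.float64(0.0)] turn -8.937388122335493e-05
```

The level touches the mat: Fz went from −5 to +3 N. I release it and withdraw straight up.

>>> carry_out:
  targets:
    - [0,0,0,0,0,0]
    - [0,0,0,0,0,0]
    - [0,0,0,0,0,0]
    - [0,0,0,0,0,0]
    - [0,0,0,0,0,0]
  jaw: 0.6
  squeeze: 20

```text
clock: 18.73
eef_pos: [0.5269, 0.4011, 0.2019]
eef_rot: [1.0, 0.021, 0.0, -0.0]
ft_force: [-0.2, -0.9, 0.6]
opening: 0.598
grasp_force: 0.0
```

>>> carry_out:
  targets:
    - [0,0,0,0,0,0]
    - [0,0,0,0,0,0]
    - [0,0,0,0,0,0]
    - [0,0,0,0,0,0]
  jaw: 1

```text
clock: 19.23
eef_pos: [0.5269, 0.4011, 0.2019]
eef_rot: [1.0, 0.021, -0.0, 0.0]
ft_force: [0.6, -0.3, 0.2]
opening: 1.0
grasp_force: 0.0
```

>>> carry_out:
  targets:
    - [0,0,-15,0,0,0]
    - [0,0,-50,0,0,0]
    - [0,0,-100,0,0,0]
    - [0,0,-150,0,0,0]
    - [0,0,-170,0,0,0]

```text
clock: 19.85
eef_pos: [0.5275, 0.4015, 0.3775]
eef_rot: [1.0, 0.021, 0.004, -0.002]
ft_force: [0.5, -0.4, 0.6]
opening: 0.997
grasp_force: 0.0
```

>>> carry_out:
  targets:
    - [0,60,0,0,0,0]
    - [0,120,0,0,0,0]
    - [0,180,0,0,0,0]
    - [0,240,0,0,0,0]
    - [0,300,0,0,0,0]

```text
clock: 20.48
eef_pos: [0.5389, 0.0995, 0.3715]
eef_rot: [1.0, 0.021, -0.0, 0.0]
ft_force: [0.3, -0.5, -0.2]
opening: 0.999
grasp_force: 0.0
```

>>> carry_out:
  targets:
    - [-30,60,0,0,0,0]
    - [-60,120,0,0,0,0]
    - [-60,180,0,0,0,0]
    - [-60,240,0,0,0,0]
    - [-60,280,0,0,0,0]

```text
clock: 21.1
eef_pos: [0.4905, -0.1833, 0.3717]
eef_rot: [1.0, 0.02, -0.0, -0.0]
ft_force: [-0.4, 0.6, 0.9]
opening: 1.0
grasp_force: 0.0
```

```bash
python3 - <<'E'
from q8 import *
ims={n:snapshot(n) for n in("top","scene")}
for n in ims:cv2.imwrite(f"pics/{n}10.png",ims[n][:,:,::-1])
goto(.5,-.2,.4,.04);run(ims);im=ims["top"]
Y=im[:,:,0].astype(float)-im[:,:,2];o=[]
for v in range(118,262):
    w=np.where(Y[v,176:225]>110)[0]
    if len(w):o.append((v,176+(w[0]+w[-1])/2))
o=np.array(o);c=np.polyfit(o[:,0],o[:,1],1);p=onz("top",np.c_[np.polyval(c,[120,260]),[120,260]],.064);print(p,"yaw",np.arctan2(p[0,1]-p[1,1],p[0,0]-p[1,0]),"y@.5274",np.interp(.5274,p[::-1,0],p[::-1,1]))
a=cv2.resize(im[90:280,160:420],(548,400));b=cv2.resize(ims["scene"][150:390,320:500],(252,336));b=np.vstack([b,np.zeros((64,252,3),np.uint8)]);cv2.imwrite("pics/c10.png",np.hstack([a,b])[:,:,::-1])
E
```

```text
t 21.2 pos [ 0.4907 -0.1845  0.3716] psi 0.03684382389788249 F [ 0.6372  0.9538 -0.9747] grip 0.0 0.9974028449867919 q6 0.9440842087265972
move [np.float64(8.7), np.float64(15.8), np.float64(-28.4)] turn -0.0031561761021175125
top line offset mm -0.4752015618472916 yaw -0.03309879582147506 130 span -0.15078347848507498 0.259555670477253Traceback (most recent call last):
  File "<stdin>", line 4, in <module>
  File "q8.py", line 20, in run
    cA=cu if A is u else cv;z=(abs(B-cB)<35)&((A-cA)*sg>35);ff=np.polyfit(B[z]-cB,A[z],1);r.append((ff[1],ff[0]))
                                                               ~~~~~~~~~~^^^^^^^^^^^^^^^^
    raise TypeError("expected non-empty vector for x")
TypeError: expected non-empty vector for x
```

```bash
python3 - <<'E'
from q8 import *
ims={n:cv2.imread(f"pics/{n}10.png")[:,:,::-1] for n in("top","scene")}
im=ims["top"]
Y=im[:,:,0].astype(float)-im[:,:,2];o=[]
for v in range(118,262):
    w=np.where(Y[v,176:225]>110)[0]
    if len(w):o.append((v,176+(w[0]+w[-1])/2))
o=np.array(o);c=np.polyfit(o[:,0],o[:,1],1);p=onz("top",np.c_[np.polyval(c,[120,260]),[120,260]],.064);print(p,"yaw",np.arctan2(p[0,1]-p[1,1],p[0,0]-p[1,0]),"y@.5274",np.interp(.5274,p[::-1,0],p[::-1,1]))
a=cv2.resize(im[90:280,160:420],(448,327));b=cv2.resize(ims["scene"][150:370,180:500],(342,235));b=np.vstack([b,np.zeros((92,342,3),np.uint8)]);cv2.imwrite("pics/c10.png",np.hstack([a,b])[:,:,::-1])
try: run({"scene":ims["scene"]})
except TypeError: print("occluded")
E
```

```text
[[0.7522 0.4091 0.064 ]
 [0.2976 0.3899 0.064 ]] yaw 0.04227965836566385 y@.5274 0.3995918802679403
scene line offset mm -0.2270375008265783 yaw -0.029811128811519122 49 span -0.26007944347583617 0.25760362017918803
  y 175 near 1.92 far-100 2.36 sizes x 100.4 y 99.9 tilt near 0.0014 far 0.0002
  y 62 near 2.03 far-100 2.47 sizes x 100.4 y 100.5 tilt near -0.0007 far 0.0022
  y -55 near 1.79 far-100 2.21 sizes x 100.4 y 100.4 tilt near 0.0011 far 0.0064
  y -174 near 1.56 far-100 1.95 sizes x 100.4 y 100.1 tilt near -0.0035 far 0.0012
```

View pics/c10.png

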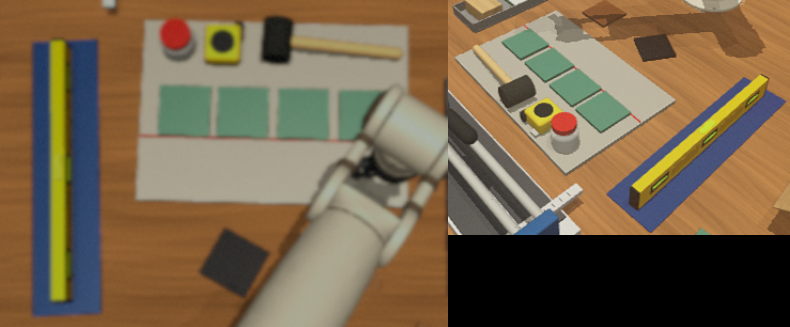

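The level stands along the mat's middle: yaw 0.042 against the mat's 0.042, and y within about 1 mm. The tile row sits on the line, and the mallet, tape and jar in view are where they were. I hand the job in.

```bash
python3 -c "
from rig import manip
print(manip.sign_off())"
```

```text
the job is handed in; nothing more can be done
None
```

The job is handed in at about 21 s: all four tiles' near edges measure along the red line to within about 1–2 mm (the camera calibration limit) with steps under about 0.5 mm, and the level stands released on its narrow edge along the middle of the blue mat.

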